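# Move the spices to the new rack in the same order

### The arm

A 6-joint arm with a two-finger parallel gripper is mounted at the origin on a cart in front of the work surface, level with it; the furniture and walls round the work are solid. World frame = base frame: x ahead of the robot, y to its left, z up, the work surface at z = 0. Lengths are in m, angles in rad, forces in N, time in s.
With the tool pointing down it reaches from about 0.275 to 1 m from the base axis. Payload 8.4 kg.
Tool frame: the origin (TCP) lies midway between the tips of the shut fingers; the grasp point (between the pads) lies 19 mm behind it; z points along the fingers, y is the line along which they close (so a half turn about z gives the same grasp; the last joint's range is limited). The gripper opens to 85 mm and grips with 20 to 120 N. Pads are 22 mm wide; open, the fingers measure 114 mm over their backs; the gripper's body (76 mm by 85 mm) begins 54 mm behind the grasp point. The pads swing forward as they close: fully open they stand 13 mm farther back than shut.
Start: joints at [1.192, 0.353, 1.633, -0, 1.155, -0.002], TCP at [0.23, 0.581, 0.231] pointing down, gripper open.
Joint ranges: [-2.63, 2.63], [-0.92, 2.1], [0.06, 2.66], [-1.3, 4.44], [0, 2.69], [-3.02, 3.02]. Speed limits (rad/s): [2.22, 2.22, 2.79, 3.14, 3.14, 3.14].

### API

Orientations are given as [roll, pitch, yaw] about the fixed x, y, z axes, in that order (R = Rz(yaw) Ry(pitch) Rx(roll)).
In Python, from plant import * gives the robot as it stands.
- The arm moves only by the shell command python3 -m pendant 'ROWS' [FORCE]. ROWS is JSON, a list of rows, each a list of 3 entries, a list of its own where there are three numbers: the shift along the tool's x, y, z in m, then the turn about the tool's z in degrees, then the finger opening in m, from 0 to 0.0854. A call has 1 to 8 rows; each row shifts and turns the commanded pose from where the row before left it, along the tool's axes as they then stand; what a row does not reach is not made up. A row lasts 1/10 s, in which the tool goes at most 50 mm and 8.59 degrees, less where a joint would pass 70% of its speed; a pose out of reach is approached as far as the arm can. A call with a gripper value outside its range is refused whole. The fingers move at their own pace and stop on an object; FORCE is the grip in N (left out, the last holds). Time passes only in rows, so rows that do not move let the fingers close. It gives the time, the measured TCP pose, the force, the opening and the grip force at its end, in the units of the state.
- read_state(): the state, without advancing time (a new reading comes with each control period).
- capture(name): name is "scene" or "top" or "wrist"; returns a dict with "image" (480x640x3 uint8, red, green, blue), "z_map" (480x640 float32, m along the optical axis (not along the pixel's ray), 0 where there is no reading), "fx", "fy", "cx", "cy" (pixels), "world_from_camera" (4x4, takes a point from camera to world coordinates). Camera axes: x right, y down, z forward; pixel columns grow to the right and rows downward; lengths in m; the calibration is good to about 2 mm. A picture is of the moment at which its call begins.
- finish_job(): hands the job in; it is judged then, once.
The state is a dict: "t": time; "joint_pos": joint angles; "joint_vel": joint speeds; "tau": joint torques, N m; "position": TCP position; "tcp_rot": TCP orientation; "wrist_force": force on the tool from outside, world axes, zero at the start; "moment": the same for the moment, N m; "grip_width": opening from 0.0 (shut) to 1.0 (fully open); "finger_force": force on a finger pad.
Only numpy, scipy, OpenCV 4.12 (cv2) and the standard library are available. Lean on these libraries where they do the work, as an engineer would, in place of code of your own. Each camera call takes 0.05 s, during which the arm holds its last target. There are 200 camera calls.

### The job

Move the three jars and the salt shaker from the white rack to the empty wooden rack, keeping their order as counted from the end with the yellow knob on each rack: whatever stands nearest the white rack's knob goes nearest the wooden rack's knob, and so on along the row. Stand each one upright in its own compartment, on the floor of it, and do not let any of them topple on the way.

Things in the scene. Friction and masses are not known exactly. Their poses are not given: they have to be found in the camera images.
- red_jar_mid (a point): clear glass spice jar with red cap, 45 mm diameter, 106 mm tall, round and upright, no wider than that anywhere, sides near straight from the foot up to 72 mm, best gripped about 30 mm below its top, about 0.1 kg; this point is on its axis half-way up (53 mm above its foot), z along the axis to the cap
- black_jar_mid (a point): clear glass spice jar with near-black cap and green label, 44 mm diameter, 105 mm tall, round and upright, no wider than that anywhere, sides near straight from the foot up to 72 mm, best gripped about 30 mm below its top, about 0.1 kg; this point is on its axis half-way up (52 mm above its foot), z along the axis to the cap
- grey_jar_mid (a point): salt shaker, glass body with a domed metal-grey top, 44 mm diameter, 90 mm tall, round and upright, no wider than that anywhere, sides near straight from the foot up to 72 mm, best gripped about 30 mm below its top, about 0.1 kg; this point is on its axis half-way up (45 mm above its foot), z along the axis to the cap
- blue_jar_mid (a point): brown jar with blue cap, 47 mm diameter, 88 mm tall, round and upright, no wider than that anywhere, sides near straight from the foot up to 72 mm, best gripped about 30 mm below its top, about 0.1 kg; this point is on its axis half-way up (44 mm above its foot), z along the axis to the cap
- red_tag: red plastic liner, 60 x 60 x 2 mm, fixed on the floor of the white rack's compartment in which the red-capped jar stands at the start, with a red tab 30 mm wide over the side wall on its +y side (top 30 mm above the worktop). It stays where it is. Origin at the compartment's centre, at worktop level; liner top 12 mm above the worktop
- black_tag: black plastic liner, 60 x 60 x 2 mm, fixed on the floor of the white rack's compartment in which the black-capped jar stands at the start, with a black tab 30 mm wide over the side wall on its +y side (top 30 mm above the worktop). It stays where it is. Origin at the compartment's centre, at worktop level; liner top 12 mm above the worktop
- grey_tag: grey plastic liner, 60 x 60 x 2 mm, fixed on the floor of the white rack's compartment in which the shaker with the grey top stands at the start, with a grey tab 30 mm wide over the side wall on its +y side (top 30 mm above the worktop). It stays where it is. Origin at the compartment's centre, at worktop level; liner top 12 mm above the worktop
- blue_tag: blue plastic liner, 60 x 60 x 2 mm, fixed on the floor of the white rack's compartment in which the blue-capped jar stands at the start, with a blue tab 30 mm wide over the side wall on its +y side (top 30 mm above the worktop). It stays where it is. Origin at the compartment's centre, at worktop level; liner top 12 mm above the worktop
- old_rack: White plastic rack, holds all four at the start, 286 x 76 mm, fixed. Compartments in a row along x, centres at x = -105, -35, 35, 105 mm, y = 0, each 64 x 64 mm inside; walls 6 mm thick, tops 28 (tabs 30) mm and compartment floor 10 mm above the worktop. Origin mid underside, at worktop level, z up. Yellow knob on its +x end.
- new_rack: Brown wooden rack with steel side rails, empty, 286 x 76 mm, fixed. Compartments in a row along x, centres at x = -105, -35, 35, 105 mm, y = 0, each 64 x 64 mm inside; walls 6 mm thick, tops 30 mm and compartment floor 10 mm above the worktop. Origin mid underside, at worktop level, z up. Yellow knob on its -x end. Keep clear of the fixed towel pole, 340 mm tall, at x = 0.37, y = -0.32 m in the room.
There are look-alikes about, which are no part of the job. Leave any orange or purple look-alike of the part that bears red_jar_mid alone.

How it is judged:
By the outcome, as a careful person would: the job done as asked, in the order asked, and still so for the second after the job is handed in, with the robot touching nothing.
It also fails if it takes over 109 s, if anything falls off the work surface, if the arm or the gripper's body presses on something with over 40 N, if the wrist force passes 120 N, or if a joint passes its speed limit or range.

## Working session

There is one attempt and no reset: what is moved stays moved. The work goes in short steps, Python scripts to look and compute and a shell command to move; the robot and the scene stay as the last step left them, time stands still between calls to the robot, and variables do not carry over. Pictures are saved under pics/ and viewed, at most 14 in all, crops included, and the job is handed in when it is done.

```bash
ls; mkdir -p pics; python3 - <<'E'
from plant import *
import cv2
s=read_state();print(s)
for n in("scene","top"):
    c=capture(n);cv2.imwrite(f"pics/{n}1.png",c["image"][:,:,::-1])
    import pickle;pickle.dump(c,open(n+"1.pkl","wb"))
E
```

```text
pics
{'t': 0.0, 'joint_pos': array([ 1.19159138e+00,  3.53657807e-01,  1.63415605e+00,  5.27951901e-06,
        1.15523775e+00, -2.39896326e-03]), 'joint_vel': array([-0.00048543,  0.00166832, -0.00130347,  0.00206425,  0.0001645 ,
        0.00038557]), 'tau': array([ 4.04436596e-04, -6.05236602e+01, -3.42067981e+01, -1.09320201e-04,
        8.98338330e-03,  1.61349931e-05]), 'position': array([0.22978198, 0.58068665, 0.23054629]), 'tcp_rot': array([-3.14013371e+00, -8.32703342e-06,  2.76478453e+00]), 'wrist_force': array([-0.44312134, -0.28569092, -0.34641189]), 'moment': array([ 0.00371642, -0.01056888,  0.00818371]), 'finger_force': 0.0, 'grip_width': 1.001966528785484}
```

View pics/scene1.png

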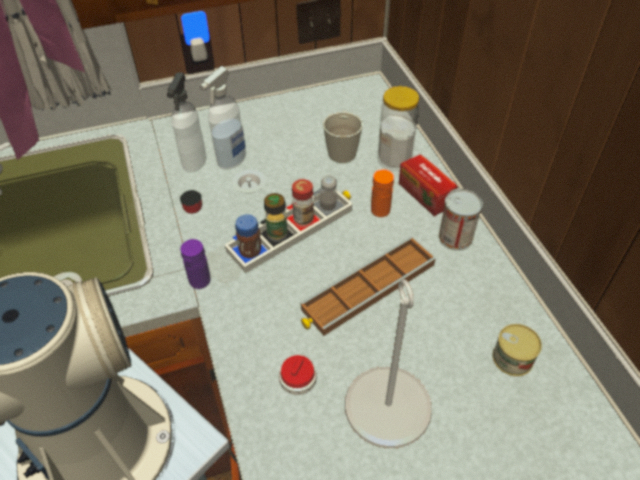

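View pics/top1.png

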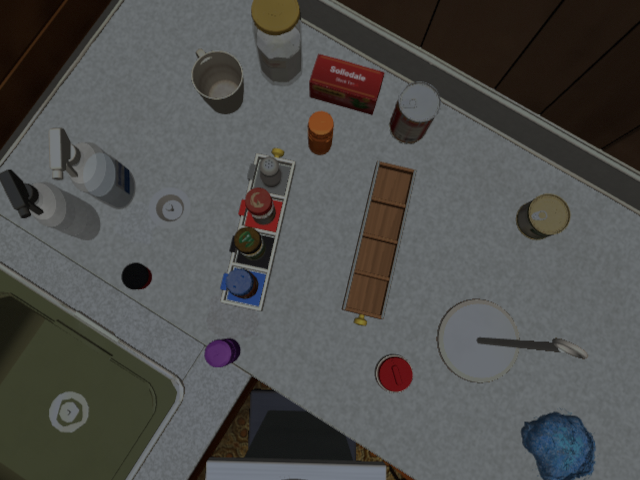

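Scene: the white rack runs (278,160)-(243,305) in the top view, knob at the top (278,152). Counted from the knob it holds grey, red, black, blue. The wooden rack runs (395,165)-(362,315), knob at the bottom (360,321). The orange (320,130) and purple (220,352) jars are look-alikes to leave alone. I'll enlarge both racks.

```bash
python3 - <<'E'
import pickle,cv2
c=pickle.load(open("top1.pkl","rb"))
i=c["image"][140:335,205:425,::-1]
i=cv2.convertScaleAbs(i,alpha=1.5)
cv2.imwrite("pics/crop1.png",cv2.resize(i,None,fx=3,fy=3,interpolation=cv2.INTER_CUBIC))
print(c["fx"],c["world_from_camera"],c["z_map"][240,320])
E
```

```text
499.8137972012336 [[ 0.02730602 -0.98852226  0.14858706  0.39050069]
 [-0.9996077  -0.02792876 -0.00210578 -0.01991776]
 [ 0.00623146 -0.14847127 -0.98889709  0.92950376]
 [ 0.          0.          0.          1.        ]] 0.9388527
```

View pics/crop1.png

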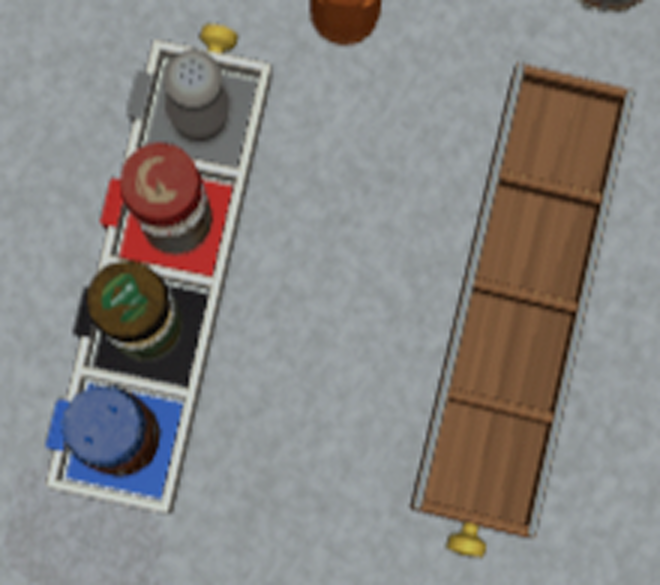

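```bash
cat >h.py <<'E'
import numpy as np, cv2, pickle
def ray(c,uv,z):
    uv=np.atleast_2d(np.array(uv,float)); T=c["world_from_camera"]
    d=np.c_[(uv[:,0]-c["cx"])/c["fx"],(uv[:,1]-c["cy"])/c["fy"],np.ones(len(uv))]@T[:3,:3].T
    return T[:3,3]+d*((z-T[2,3])/d[:,2])[:,None]
def cloud(c):
    v,u=np.mgrid[:480,:640]; Z=c["z_map"]; T=c["world_from_camera"]
    P=np.stack([(u-c["cx"])/c["fx"]*Z,(v-c["cy"])/c["fy"]*Z,Z],-1)@T[:3,:3].T+T[:3,3]
    P[Z==0]=np.nan; return P
E
python3 - <<'E'
from h import *
np.set_printoptions(precision=4,suppress=True)
c=pickle.load(open("top1.pkl","rb"));P=cloud(c)
f=lambda L:np.array(L)/3+[205-.33,140-.33]
for n,L,z,k in(("white",[(155,40),(271,65),(168,512),(50,485)],.028,1),("wood",[(520,65),(630,90),(533,535),(413,508)],.03,-1)):
    w=ray(c,f(L),z)[:,:2];ctr=w.mean(0);ax=(w[0]+w[1]-w[2]-w[3]);ax/=np.linalg.norm(ax)
    print(n,ctr,"yaw far axis",np.degrees(np.arctan2(ax[1],ax[0])),"len",np.linalg.norm((w[0]+w[1]-w[2]-w[3])/2),"wid",np.linalg.norm((w[0]+w[3]-w[1]-w[2])/2))
    for o in(.105,.035,-.035,-.105):print("  comp",ctr+o*ax)
for n,p,h in(("grey",(190,75),.102),("red",(162,180),.118),("black",(130,303),.117),("blue",(103,430),.1)):
    u,v=f([p])[0].astype(int);q=P[v-22:v+28,u-18:u+24].reshape(-1,3);q=q[np.abs(q[:,2]-h)<.006]
    est=ray(c,f([p]),h)[0,:2]
    print(n,"pix",est,"depth n",len(q),(q.min(0)+q.max(0))/2 if len(q) else"",np.ptp(q,0) if len(q) else"")
for n,p,r in(("orange",(320,130),20),("purple",(220,352),22),("pole",(570,348),20)):
    u,v=p;q=P[v-r:v+r,u-r:u+r].reshape(-1,3);q=q[q[:,2]>.06];print(n,(q.min(0)+q.max(0))/2,q.max(0)[2])
E
```

```text
white [0.5604 0.0818] yaw far axis -10.425726231800079 len 0.28345810748696404 wid 0.07349840837572719
  comp [0.6636 0.0628]
  comp [0.5948 0.0755]
  comp [0.526  0.0881]
  comp [0.4571 0.1008]
wood [ 0.5514 -0.14  ] yaw far axis -12.246130324925335 len 0.2826870583754597 wid 0.07156358237649384
  comp [ 0.654  -0.1623]
  comp [ 0.5856 -0.1474]
  comp [ 0.5172 -0.1326]
  comp [ 0.4488 -0.1177]
grey pix [0.6606 0.0625] depth n 196 [0.6627 0.0613 0.1   ] [0.0272 0.0277 0.008 ]
red pix [0.5945 0.074 ] depth n 551 [0.583  0.0753 0.1176] [0.0682 0.0432 0.0111]
black pix [0.5249 0.0886] depth n 541 [0.5284 0.0914 0.1172] [0.0437 0.0417 0.011 ]
blue pix [0.4561 0.1024] depth n 557 [0.4598 0.1039 0.0999] [0.0434 0.0455 0.0114]
orange [ 0.7371 -0.0257  0.0854] 0.11079205813196613
purple [0.342  0.1304 0.0859] 0.11139119226984562
pole [ 0.3726 -0.3225  0.3218] 0.35338969185122404
```

```bash
cat >t.py <<'E'
# go(x,y,z): remaining shift in tool axes from the measured pose
from plant import *; import numpy as np,sys
from scipy.spatial.transform import Rotation as R
s=read_state(); r=R.from_euler("xyz",s["tcp_rot"])
t=np.array(list(map(float,sys.argv[1:4])))
print("t",round(s["t"],2),"pos",s["position"].round(4),"yaw",np.degrees(s["tcp_rot"][2]).round(2),"w",round(s["grip_width"],3),"F",round(s["finger_force"],1),"shift",(r.inv().apply(t-s["position"])).round(4))
E
python3 -m pendant '[[[0,0,0],-5.6,0.0854],[[0,0,0],-5.6,0.0854],[[-0.01,-0.015,0],0,0.0854],[[-0.02,-0.03,0],0,0.0854],[[-0.025,-0.035,0],0,0.0854],[[-0.025,-0.035,0],0,0.0854],[[-0.025,-0.035,0],0,0.0854],[[-0.025,-0.035,0],0,0.0854]]' 30
python3 t.py .458 .103 .2
```

```text
t: 0.9
position: [0.3247, 0.3731, 0.231]
tcp_rot: [-3.141, -0.0, 2.958]
wrist_force: [0.3, -0.1, 0.3]
grip_width: 0.996
finger_force: 0.0
t 0.9 pos [0.3247 0.3731 0.231 ] yaw 169.48 w 0.996 F 0.0 shift [-0.1804 -0.2412  0.0312]
```

```bash
python3 -m pendant '[[[-0.025,-0.034,0],0,0.0854],[[-0.03,-0.04,0],0,0.0854],[[-0.03,-0.04,0.005],0,0.0854],[[-0.03,-0.04,0.006],0,0.0854],[[-0.025,-0.034,0.01],0,0.0854],[[-0.02,-0.028,0.01],0,0.0854],[[-0.012,-0.016,0],0,0.0854],[[0,0,0],0,0.0854]]' 30
python3 t.py .458 .103 .055; python3 - <<'E'
from plant import *; import cv2
from h import *
c=capture("wrist");pickle.dump(c,open("w1.pkl","wb"));cv2.imwrite("pics/w1.png",c["image"][:,:,::-1])
E
```

```text
t: 1.7
position: [0.4515, 0.1144, 0.1999]
tcp_rot: [-3.141, -0.001, 2.955]
wrist_force: [-0.6, -0.1, -0.5]
grip_width: 1.002
finger_force: 0.0
t 1.7 pos [0.4515 0.1144 0.1999] yaw 169.31 w 1.002 F 0.0 shift [-0.0086 -0.0098  0.1449]
```

View pics/w1.png

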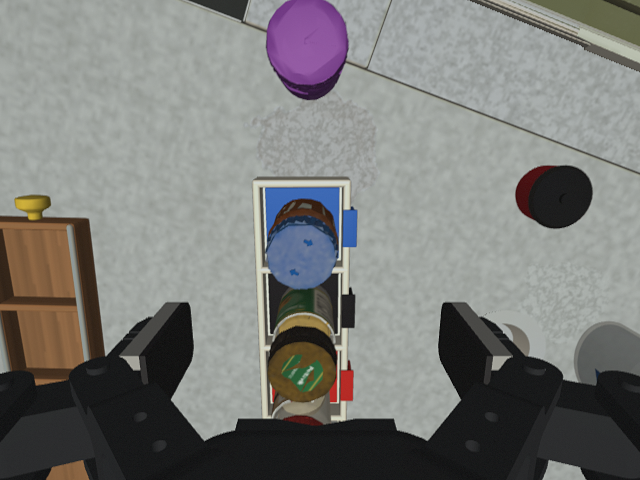

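The wrist view shows the blue cap at (302,255), the black cap at (302,365), the rack corners at (253,180) and (351,180), and the purple look-alike at (307,40). The rack looks aligned with the tool.

```bash
python3 - <<'E'
from h import *
c=pickle.load(open("w1.pkl","rb"));P=cloud(c)
for n,p,z in(("blue",(302,255),.1),("black",(302,365),.117),("endW",(302,180),.028)):print(n,ray(c,p,z)[0])
for n,p,h,r in(("blue",(302,255),.1,40),("black",(302,365),.117,38)):
    u,v=p;q=P[v-r:v+r,u-r:u+r].reshape(-1,3);q=q[np.abs(q[:,2]-h)<.006];print(n,(q.min(0)+q.max(0))/2,np.ptp(q,0))
for p in((90,218),(76,302)):print("wood",ray(c,p,.03)[0])
E
```

```text
blue [0.45943846 0.10480669 0.1       ]
black [0.52392525 0.09262594 0.117     ]
endW [0.42209128 0.10979982 0.028     ]
blue [0.4603488  0.10345994 0.09824175] [0.04476554 0.04507338 0.00847676]
black [0.52843773 0.09120183 0.11520364] [0.0436978  0.04290459 0.00840085]
wood [ 0.420175   -0.05704893  0.03      ]
wood [ 0.48509975 -0.09108924  0.03      ]
```

```bash
python3 -m pendant '[[[-0.006,-0.005,0.005],0,0.0854],[[-0.004,-0.004,0.02],0,0.0854],[[0,0,0.03],0,0.0854],[[0,0,0.03],0,0.0854],[[0,0,0.03],0,0.0854],[[0,0,0.02],0,0.0854],[[0,0,0.01],0,0.0854],[[0,0,0],0,0.0854]]' 30
python3 t.py .460 .1035 .046
```

```text
t: 2.55
position: [0.4588, 0.1067, 0.0543]
tcp_rot: [-3.141, -0.002, 2.961]
wrist_force: [0.2, -0.8, 0.0]
grip_width: 1.001
finger_force: 0.0
t 2.55 pos [0.4588 0.1067 0.0543] yaw 169.66 w 1.001 F 0.0 shift [-0.0018 -0.003   0.0083]
```

```bash
python3 -m pendant '[[[-0.002,-0.003,0.006],0,0.0854],[[0,0,0.002],0,0.06],[[0,0,0],0,0.035],[[0,0,0],0,0.035],[[0,0,0],0,0.035],[[0,0,0],0,0.035],[[0,0,0],0,0.035]]' 30
python3 t.py .460 .1035 .046
```

```text
t: 3.25
position: [0.4616, 0.1031, 0.0481]
tcp_rot: [3.141, 0.001, 2.96]
wrist_force: [-0.9, -0.9, 4.7]
grip_width: 0.527
finger_force: 30.1
t 3.25 pos [0.4616 0.1031 0.0481] yaw 169.61 w 0.527 F 30.1 shift [0.0017 0.0001 0.0021]
```

```bash
python3 -m pendant '[[[0,0,-0.01],0,0.035],[[0,0,-0.025],0,0.035],[[0,0,-0.03],0,0.035],[[0,-0.01,-0.025],0,0.035],[[0,-0.025,-0.01],0,0.035],[[0,-0.035,0],0,0.035],[[-0.015,-0.035,0],0,0.035],[[-0.025,-0.035,0],0,0.035]]' 30
python3 t.py .654 -.162 .15
python3 -m pendant '[[[-0.035,-0.035,0],0,0.035],[[-0.04,-0.02,0],0,0.035],[[-0.04,-0.01,0],0,0.035],[[-0.035,-0.01,0],0,0.035],[[-0.025,-0.005,0],0,0.035],[[-0.01,-0.0,0],0,0.035],[[0,0,0],0,0.035]]' 30
python3 t.py .654 -.162 .15
python3 - <<'E'
from plant import *; import cv2
from h import *
c=capture("wrist");pickle.dump(c,open("w2.pkl","wb"));cv2.imwrite("pics/w2.png",c["image"][:,:,::-1])
E
```

```text
t: 4.05
position: [0.4742, -0.0428, 0.1483]
tcp_rot: [3.141, -0.0, 2.961]
wrist_force: [1.9, 0.3, -1.1]
grip_width: 0.525
finger_force: 31.1
t 4.05 pos [ 0.4742 -0.0428  0.1483] yaw 169.66 w 0.525 F 31.1 shift [-0.1983 -0.085  -0.0017]
t: 4.75
position: [0.6433, -0.1538, 0.1475]
tcp_rot: [3.141, 0.0, 2.96]
wrist_force: [0.3, 0.2, -1.7]
grip_width: 0.526
finger_force: 31.2
t 4.75 pos [ 0.6433 -0.1538  0.1475] yaw 169.6 w 0.526 F 31.2 shift [-0.012  -0.0061 -0.0025]
```

View pics/w2.png

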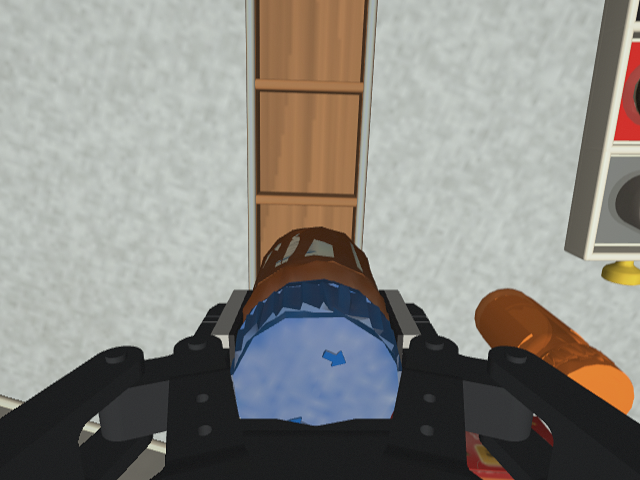

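The blue jar is held upright over the wooden rack. The dividers show at (308,199) and (309,85).

```bash
python3 - <<'E'
from h import *
c=pickle.load(open("w2.pkl","rb"))
w=ray(c,[(308,199),(309,85),(256,199),(357,199)],.03);print(w)
a=w[0]-w[1];print(np.linalg.norm(a),np.degrees(np.arctan2(a[1],a[0])))
E
```

```text
[[ 0.62062699 -0.15405742  0.03      ]
 [ 0.55377214 -0.14085474  0.03      ]
 [ 0.61465428 -0.18658427  0.03      ]
 [ 0.62625533 -0.123406    0.03      ]]
0.06814603333882455 -11.171183826007729
```

```bash
python3 -m pendant '[[[-0.006,-0.003,0],0,0.035],[[-0.004,-0.002,0.01],0,0.035],[[0,0,0.02],0,0.035],[[0,0,0.02],0,0.035],[[0,0,0.02],0,0.035],[[0,0,0.01],0,0.035],[[0,0,0.005],0,0.035],[[0,0,0],0,0.035]]' 30
python3 t.py .6545 -.1615 .046
```

```text
t: 5.6
position: [0.6515, -0.1605, 0.0619]
tcp_rot: [3.142, -0.001, 2.96]
wrist_force: [-0.5, -0.2, -0.7]
grip_width: 0.525
finger_force: 31.2
t 5.6 pos [ 0.6515 -0.1605  0.0619] yaw 169.61 w 0.525 F 31.2 shift [-0.0032 -0.0004  0.0159]
```

```bash
python3 -m pendant '[[[-0.003,0,0.005],0,0.035],[[0,0,0.005],0,0.035],[[0,0,0.003],0,0.035],[[0,0,0.002],0,0.035],[[0,0,0],0,0.035],[[0,0,0],0,0.035]]' 30
python3 t.py .6545 -.1615 .046
```

```text
t: 6.2
position: [0.6548, -0.1611, 0.0474]
tcp_rot: [3.142, 0.0, 2.96]
wrist_force: [-0.3, 0.3, -1.9]
grip_width: 0.526
finger_force: 31.2
t 6.2 pos [ 0.6548 -0.1611  0.0474] yaw 169.61 w 0.526 F 31.2 shift [ 0.0002 -0.0004  0.0014]
```

```bash
python3 -m pendant '[[[0,0,0.0015],0,0.035],[[0,0,0],0,0.035],[[0,0,0],0,0.035]]' 30
python3 t.py .6545 -.1615 .046
```

```text
t: 6.5
position: [0.655, -0.1612, 0.0462]
tcp_rot: [-3.142, 0.001, 2.96]
wrist_force: [-0.7, 0.5, 1.9]
grip_width: 0.53
finger_force: 31.3
t 6.5 pos [ 0.655  -0.1612  0.0462] yaw 169.62 w 0.53 F 31.3 shift [ 0.0004 -0.0004  0.0002]
```

```bash
python3 -m pendant '[[[0,0,0],0,0.06],[[0,0,0],0,0.0854],[[0,0,0],0,0.0854],[[0,0,0],0,0.0854],[[0,0,-0.01],0,0.0854],[[0,0,-0.025],0,0.0854],[[0,0,-0.035],0,0.0854],[[0,0,-0.035],0,0.0854]]' 30
python3 -m pendant '[[[0.01,0.015,-0.01],0,0.0854],[[0.025,0.03,0],0,0.0854],[[0.03,0.04,0],0,0.0854],[[0.03,0.04,0],0,0.0854],[[0.03,0.04,0],0,0.0854],[[0.025,0.035,0],0,0.0854],[[0.015,0.02,0],0,0.0854],[[0,0,0],0,0.0854]]' 30
python3 t.py .528 .091 .064
python3 - <<'E'
from plant import *; import cv2
from h import *
c=capture("top");P=cloud(c);i=c["image"][140:335,205:425,::-1]
cv2.imwrite("pics/top2.png",cv2.resize(i,None,fx=3,fy=3))
u,v=390,175;q=P[v-30:v+30,u-30:u+30].reshape(-1,3);q=q[q[:,2]>.09];print((q.min(0)+q.max(0))/2,q.max(0)[2],len(q))
E
```

```text
t: 7.3
position: [0.6544, -0.1611, 0.1524]
tcp_rot: [3.142, -0.001, 2.96]
wrist_force: [0.1, -0.6, 0.1]
grip_width: 0.997
finger_force: 0.0
t: 8.1
position: [0.5298, 0.0878, 0.1609]
tcp_rot: [3.141, -0.001, 2.963]
wrist_force: [0.1, -0.9, 0.7]
grip_width: 1.001
finger_force: 0.0
t 8.1 pos [0.5298 0.0878 0.1609] yaw 169.8 w 1.001 F 0.0 shift [0.0022 0.0028 0.0969]
[ 0.65220762 -0.1598203   0.09680422] 0.10345534077350327 526
```

View pics/top2.png

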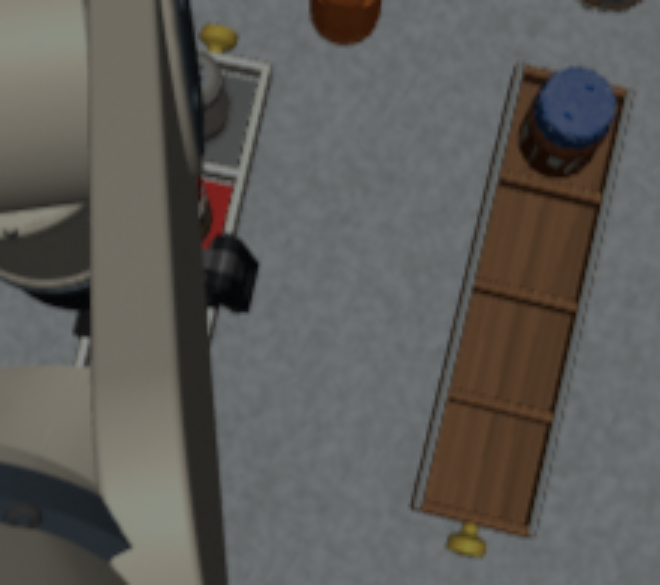

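Blue stands upright in the far compartment. Next is black.

```bash
python3 -m pendant '[[[0.002,0.003,0.01],0,0.0854],[[0,0,0.02],0,0.0854],[[0,0,0.03],0,0.0854],[[0,0,0.022],0,0.0854],[[0,0,0.012],0,0.0854],[[0,0,0.004],0,0.0854],[[0,0,0],0,0.0854]]' 30
python3 t.py .528 .091 .062
```

```text
t: 8.85
position: [0.5307, 0.0879, 0.0625]
tcp_rot: [-3.141, -0.001, 2.96]
wrist_force: [1.0, 0.1, 0.1]
grip_width: 1.002
finger_force: 0.0
t 8.85 pos [0.5307 0.0879 0.0625] yaw 169.57 w 1.002 F 0.0 shift [0.0032 0.0026 0.0005]
```

```bash
python3 -m pendant '[[[0.003,0.003,0.0],0,0.0854],[[0,0,0],0,0.06],[[0,0,0],0,0.035],[[0,0,0],0,0.035],[[0,0,0],0,0.035],[[0,0,0],0,0.035],[[0,0,0],0,0.035]]' 30
python3 t.py .528 .091 .062
```

```text
t: 9.55
position: [0.5287, 0.0918, 0.0634]
tcp_rot: [3.141, 0.001, 2.96]
wrist_force: [-0.8, -2.0, 6.6]
grip_width: 0.503
finger_force: 29.9
t 9.55 pos [0.5287 0.0918 0.0634] yaw 169.62 w 0.503 F 29.9 shift [ 0.0005 -0.0009  0.0014]
```

```bash
python3 -m pendant '[[[0,0,-0.01],0,0.035],[[0,0,-0.025],0,0.035],[[0,0,-0.03],0,0.035],[[0,-0.01,-0.025],0,0.035],[[0,-0.025,-0.01],0,0.035],[[0,-0.035,0],0,0.035],[[-0.01,-0.035,0],0,0.035],[[-0.02,-0.035,0],0,0.035]]' 30
python3 -m pendant '[[[-0.025,-0.035,0],0,0.035],[[-0.02,-0.025,0],0,0.035],[[-0.015,-0.015,0],0,0.035],[[-0.008,-0.008,0],0,0.035],[[0,0,0],0,0.035],[[0,0,0],0,0.035]]' 30
python3 t.py .586 -.147 .0614
```

```text
t: 10.35
position: [0.5313, -0.0521, 0.1636]
tcp_rot: [3.141, -0.001, 2.961]
wrist_force: [0.5, 0.3, -0.9]
grip_width: 0.505
finger_force: 30.7
t: 10.95
position: [0.5838, -0.1444, 0.1627]
tcp_rot: [3.141, -0.001, 2.96]
wrist_force: [0.4, 0.3, -1.1]
grip_width: 0.502
finger_force: 30.7
t 10.95 pos [ 0.5838 -0.1444  0.1627] yaw 169.62 w 0.502 F 30.7 shift [-0.0028 -0.0022  0.1013]
```

```bash
python3 -m pendant '[[[-0.003,-0.002,0.01],0,0.035],[[0,0,0.02],0,0.035],[[0,0,0.025],0,0.035],[[0,0,0.02],0,0.035],[[0,0,0.013],0,0.035],[[0,0,0.005],0,0.035],[[0,0,0.002],0,0.035],[[0,0,0],0,0.035]]' 30
python3 t.py .586 -.147 .0614
```

```text
t: 11.75
position: [0.5874, -0.1476, 0.0683]
tcp_rot: [-3.142, 0.001, 2.961]
wrist_force: [0.5, 0.3, -1.1]
grip_width: 0.505
finger_force: 30.7
t 11.75 pos [ 0.5874 -0.1476  0.0683] yaw 169.62 w 0.505 F 30.7 shift [0.0015 0.0004 0.0069]
```

```bash
python3 -m pendant '[[[0.001,0,0.003],0,0.035],[[0,0,0.002],0,0.035],[[0,0,0.0015],0,0.035],[[0,0,0],0,0.035],[[0,0,0],0,0.035]]' 30
python3 t.py .586 -.147 .0614
```

```text
t: 12.25
position: [0.5862, -0.1476, 0.0615]
tcp_rot: [-3.142, 0.0, 2.96]
wrist_force: [-0.5, 0.3, 0.2]
grip_width: 0.501
finger_force: 30.7
t 12.25 pos [ 0.5862 -0.1476  0.0615] yaw 169.61 w 0.501 F 30.7 shift [0.0003 0.0006 0.0001]
```

```bash
python3 -m pendant '[[[0,0,0.0007],0,0.035],[[0,0,0],0,0.06],[[0,0,0],0,0.0854],[[0,0,0],0,0.0854],[[0,0,0],0,0.0854],[[0,0,-0.015],0,0.0854],[[0,0,-0.035],0,0.0854],[[0,0,-0.045],0,0.0854]]' 30
python3 -m pendant '[[[0.003,0.02,-0.01],0,0.0854],[[0.004,0.03,0],0,0.0854],[[0.005,0.04,0],0,0.0854],[[0.005,0.04,0],0,0.0854],[[0.005,0.04,0],0,0.0854],[[0.004,0.034,0],0,0.0854],[[0.0025,0.018,0],0,0.0854],[[0,0,0],0,0.0854]]' 30
python3 t.py .597 .076 .062
python3 - <<'E'
from plant import *
from h import *
c=capture("wrist");P=cloud(c).reshape(-1,3)
for h,x,y in((.118,.597,.076),(.102,.664,.062)):
    q=P[(np.abs(P[:,2]-h)<.006)&(np.hypot(P[:,0]-x,P[:,1]-y)<.035)];print(len(q),(q.min(0)+q.max(0))/2 if len(q) else 0,np.ptp(q,0) if len(q) else 0)
c=capture("top");P=cloud(c).reshape(-1,3)
q=P[(P[:,2]>.09)&(P[:,2]<.13)&(np.hypot(P[:,0]-.586,P[:,1]+.147)<.035)];print(len(q),(q.min(0)+q.max(0))/2,q.max(0))
cv2.imwrite("pics/top3.png",cv2.resize(c["image"][140:335,205:425,::-1],None,fx=3,fy=3))
E
```

```text
t: 13.05
position: [0.5848, -0.1472, 0.156]
tcp_rot: [3.141, -0.003, 2.96]
wrist_force: [1.1, 0.0, -0.5]
grip_width: 0.997
finger_force: 0.0
t: 13.85
position: [0.5982, 0.0779, 0.1665]
tcp_rot: [3.141, 0.001, 2.963]
wrist_force: [-0.1, -1.0, 0.1]
grip_width: 0.999
finger_force: 0.0
t 13.85 pos [0.5982 0.0779 0.1665] yaw 169.76 w 0.999 F 0.0 shift [ 0.0009 -0.0022  0.1045]
6075 [0.59560403 0.07571038 0.11645728] [0.04380108 0.04365902 0.00891344]
1413 [0.66356058 0.06203169 0.09904987] [0.02725609 0.02648396 0.00602837]
596 [ 0.58497826 -0.14706844  0.10509058] [ 0.6067286  -0.12499374  0.12015784]
```

Red measures (.596,.076) and grey (.664,.062). Black stands at the right height in its new compartment.

```bash
python3 -m pendant '[[[0.001,-0.001,0.01],0,0.0854],[[0,0,0.025],0,0.0854],[[0,0,0.03],0,0.0854],[[0,0,0.022],0,0.0854],[[0,0,0.012],0,0.0854],[[0,0,0.004],0,0.0854],[[0,0,0],0,0.0854]]' 30
python3 t.py .5965 .0762 .062
```

```text
t: 14.65
position: [0.5968, 0.0746, 0.0624]
tcp_rot: [-3.141, -0.001, 2.96]
wrist_force: [0.1, -0.6, -0.1]
grip_width: 1.0
finger_force: 0.0
t 14.65 pos [0.5968 0.0746 0.0624] yaw 169.57 w 1.0 F 0.0 shift [0.0006 0.0016 0.0004]
```

```bash
python3 -m pendant '[[[0.0006,0.0015,0.0],0,0.0854],[[0,0,0],0,0.06],[[0,0,0],0,0.035],[[0,0,0],0,0.035],[[0,0,0],0,0.035],[[0,0,0],0,0.035],[[0,0,0],0,0.035]]' 30
python3 t.py .5175 -.133 .062
```

```text
t: 15.35
position: [0.5969, 0.0768, 0.0632]
tcp_rot: [3.141, 0.001, 2.96]
wrist_force: [-2.1, -1.0, 6.0]
grip_width: 0.508
finger_force: 29.0
t 15.35 pos [0.5969 0.0768 0.0632] yaw 169.61 w 0.508 F 29.0 shift [ 0.0403 -0.2207  0.0012]
```

```bash
python3 -m pendant '[[[0,0,-0.01],0,0.035],[[0,0,-0.025],0,0.035],[[0.005,0,-0.03],0,0.035],[[0.01,-0.01,-0.025],0,0.035],[[0.012,-0.025,-0.015],0,0.035],[[0.01,-0.035,0],0,0.035],[[0.003,-0.035,0],0,0.035],[[0,-0.035,0],0,0.035]]' 30
python3 -m pendant '[[[0,-0.035,0],0,0.035],[[0,-0.025,0],0,0.035],[[0,-0.013,0],0,0.035],[[0,-0.007,0],0,0.035],[[0,0,0],0,0.035],[[0,0,0],0,0.035]]' 30
python3 t.py .5175 -.133 .0612
```

```text
t: 16.15
position: [0.531, -0.0546, 0.1684]
tcp_rot: [3.142, 0.0, 2.961]
wrist_force: [0.1, -0.0, -1.0]
grip_width: 0.506
finger_force: 29.7
t: 16.75
position: [0.5177, -0.1316, 0.1676]
tcp_rot: [3.141, -0.0, 2.961]
wrist_force: [0.4, -0.5, -0.7]
grip_width: 0.509
finger_force: 29.7
t 16.75 pos [ 0.5177 -0.1316  0.1676] yaw 169.63 w 0.509 F 29.7 shift [-1.000e-04 -1.400e-03  1.064e-01]
```

```bash
python3 -m pendant '[[[0,-0.001,0.012],0,0.035],[[0,0,0.022],0,0.035],[[0,0,0.025],0,0.035],[[0,0,0.02],0,0.035],[[0,0,0.013],0,0.035],[[0,0,0.006],0,0.035],[[0,0,0.002],0,0.035],[[0,0,0],0,0.035]]' 30
python3 t.py .5175 -.133 .0612
```

```text
t: 17.55
position: [0.5177, -0.1334, 0.0679]
tcp_rot: [-3.142, 0.0, 2.96]
wrist_force: [0.5, -0.3, -1.6]
grip_width: 0.507
finger_force: 29.7
t 17.55 pos [ 0.5177 -0.1334  0.0679] yaw 169.62 w 0.507 F 29.7 shift [0.0003 0.0003 0.0067]
```

```bash
python3 -m pendant '[[[0,0,0.003],0,0.035],[[0,0,0.002],0,0.035],[[0,0,0.0015],0,0.035],[[0,0,0.0008],0,0.035],[[0,0,0],0,0.035],[[0,0,0],0,0.035]]' 30
python3 t.py .5175 -.133 .0612
```

```text
t: 18.15
position: [0.5178, -0.1336, 0.0612]
tcp_rot: [-3.141, 0.001, 2.96]
wrist_force: [-2.1, 0.1, 7.5]
grip_width: 0.506
finger_force: 30.2
t 18.15 pos [ 0.5178 -0.1336  0.0612] yaw 169.61 w 0.506 F 30.2 shift [ 0.0004  0.0006 -0.    ]
```

```bash
python3 -m pendant '[[[0,0,0],0,0.06],[[0,0,0],0,0.0854],[[0,0,0],0,0.0854],[[0,0,0],0,0.0854],[[0,0,-0.015],0,0.0854],[[0,0,-0.035],0,0.0854],[[0,0,-0.045],0,0.0854],[[0,0,-0.01],0,0.0854]]' 30
python3 -m pendant '[[[0,0.02,0],0,0.0854],[[-0.015,0.03,0],0,0.0854],[[-0.02,0.04,0],0,0.0854],[[-0.025,0.04,0],0,0.0854],[[-0.02,0.04,0],0,0.0854],[[-0.018,0.03,0],0,0.0854],[[-0.01,0.018,0],0,0.0854],[[0,0,0],0,0.0854]]' 30
python3 t.py .664 .0622 .049
python3 - <<'E'
from plant import *
from h import *
c=capture("top");P=cloud(c).reshape(-1,3)
for x,y in((.586,-.147),(.5175,-.133)):
    q=P[(P[:,2]>.09)&(P[:,2]<.13)&(np.hypot(P[:,0]-x,P[:,1]-y)<.035)];print(len(q),(q.min(0)+q.max(0))/2,q.max(0))
c=capture("wrist");P=cloud(c).reshape(-1,3)
for h,x,y in((.102,.664,.062),):
    q=P[(np.abs(P[:,2]-h)<.006)&(np.hypot(P[:,0]-x,P[:,1]-y)<.035)];print(len(q),(q.min(0)+q.max(0))/2 if len(q) else 0,np.ptp(q,0) if len(q) else 0)
E
```

```text
t: 18.95
position: [0.5198, -0.134, 0.1696]
tcp_rot: [-3.141, 0.006, 2.96]
wrist_force: [0.9, 0.2, 0.3]
grip_width: 1.004
finger_force: 0.0
t: 19.75
position: [0.6642, 0.0639, 0.1645]
tcp_rot: [3.141, 0.0, 2.963]
wrist_force: [0.8, 0.1, -0.2]
grip_width: 1.001
finger_force: 0.0
t 19.75 pos [0.6642 0.0639 0.1645] yaw 169.74 w 1.001 F 0.0 shift [-1.000e-04 -1.700e-03  1.155e-01]
597 [ 0.58503574 -0.14709688  0.10513913] [ 0.60645711 -0.12521224  0.12016945]
613 [ 0.51539497 -0.13230652  0.10616414] [ 0.53767732 -0.1104209   0.12137782]
1797 [0.66386541 0.06239831 0.09898495] [0.02714863 0.02729463 0.00596958]
```

```bash
python3 -m pendant '[[[0,-0.0015,0.012],0,0.0854],[[0,0,0.025],0,0.0854],[[0,0,0.03],0,0.0854],[[0,0,0.026],0,0.0854],[[0,0,0.014],0,0.0854],[[0,0,0.007],0,0.0854],[[0,0,0],0,0.0854]]' 30
python3 t.py .664 .0624 .049
```

```text
t: 20.55
position: [0.6621, 0.0596, 0.0507]
tcp_rot: [-3.141, -0.001, 2.96]
wrist_force: [0.2, -1.0, 0.0]
grip_width: 0.999
finger_force: 0.0
t 20.55 pos [0.6621 0.0596 0.0507] yaw 169.58 w 0.999 F 0.0 shift [-0.0014  0.0031  0.0017]
```

```bash
python3 -m pendant '[[[-0.0015,0.003,0.001],0,0.0854],[[0,0,0],0,0.06],[[0,0,0],0,0.035],[[0,0,0],0,0.035],[[0,0,0],0,0.035],[[0,0,0],0,0.035],[[0,0,0],0,0.035]]' 30
python3 t.py .449 -.118 .048
```

```text
t: 21.25
position: [0.6651, 0.0627, 0.0512]
tcp_rot: [3.142, 0.001, 2.96]
wrist_force: [-0.5, -1.2, 6.3]
grip_width: 0.43
finger_force: 29.9
t 21.25 pos [0.6651 0.0627 0.0512] yaw 169.62 w 0.43 F 29.9 shift [ 0.18   -0.2166  0.003 ]
```

```bash
python3 -m pendant '[[[0,0,-0.005],0,0.035],[[0,0,-0.01],0,0.035],[[0,0,-0.02],0,0.035],[[0,0,-0.03],0,0.035],[[0,0,-0.025],0,0.035],[[0,0,-0.01],0,0.035],[[0,0,0],0,0.035]]' 35
python3 t.py .449 -.118 .0492
python3 - <<'E'
from plant import *
from h import *
c=capture("wrist");cv2.imwrite("pics/w4.png",c["image"][:,:,::-1])
E
```

```text
t: 21.95
position: [0.6656, 0.0629, 0.1522]
tcp_rot: [3.141, 0.003, 2.96]
wrist_force: [0.6, 0.1, -2.1]
grip_width: 0.433
finger_force: 34.8
t 21.95 pos [0.6656 0.0629 0.1522] yaw 169.61 w 0.433 F 34.8 shift [ 0.1807 -0.2171  0.1022]
```

View pics/w4.png

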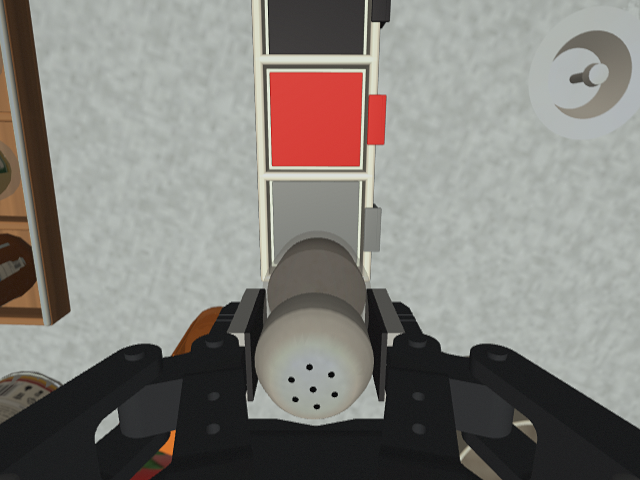

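The shaker is held upright at its narrower upper body. I'll carry it along the emptied rack first, then across.

```bash
python3 -m pendant '[[[0.01,0,0],0,0.035],[[0.02,0,0],0,0.035],[[0.03,-0.005,0],0,0.035],[[0.03,-0.015,0],0,0.035],[[0.03,-0.02,0],0,0.035],[[0.03,-0.025,0],0,0.035],[[0.02,-0.03,0],0,0.035],[[0.01,-0.03,0],0,0.035]]' 35
python3 -m pendant '[[[0,-0.03,0],0,0.035],[[0,-0.025,0],0,0.035],[[0,-0.02,0],0,0.035],[[0,-0.012,0],0,0.035],[[0,-0.004,0],0,0.035],[[0,0,0],0,0.035],[[0,0,0],0,0.035]]' 35
python3 t.py .449 -.118 .0492
```

```text
t: 22.8
position: [0.461, -0.0278, 0.1488]
tcp_rot: [-3.141, -0.004, 2.961]
wrist_force: [1.4, -1.3, -0.9]
grip_width: 0.426
finger_force: 34.8
t: 23.5
position: [0.4485, -0.1165, 0.1501]
tcp_rot: [3.141, -0.001, 2.961]
wrist_force: [-0.3, -0.4, -1.1]
grip_width: 0.426
finger_force: 34.8
t 23.5 pos [ 0.4485 -0.1165  0.1501] yaw 169.62 w 0.426 F 34.8 shift [-0.0008 -0.0014  0.1009]
```

```bash
python3 -m pendant '[[[-0.001,-0.001,0.01],0,0.035],[[0,0,0.02],0,0.035],[[0,0,0.025],0,0.035],[[0,0,0.02],0,0.035],[[0,0,0.012],0,0.035],[[0,0,0.005],0,0.035],[[0,0,0.002],0,0.035],[[0,0,0],0,0.035]]' 35
python3 t.py .449 -.118 .0492
```

```text
t: 24.3
position: [0.4498, -0.1184, 0.0566]
tcp_rot: [-3.142, 0.001, 2.96]
wrist_force: [0.1, -0.1, -0.8]
grip_width: 0.431
finger_force: 34.8
t 24.3 pos [ 0.4498 -0.1184  0.0566] yaw 169.62 w 0.431 F 34.8 shift [0.0009 0.0002 0.0074]
```

```bash
python3 -m pendant '[[[0,0,0.003],0,0.035],[[0,0,0.002],0,0.035],[[0,0,0.0015],0,0.035],[[0,0,0.001],0,0.035],[[0,0,0],0,0.035],[[0,0,0],0,0.035]]' 35
python3 t.py .449 -.118 .0492
```

```text
t: 24.9
position: [0.4497, -0.1185, 0.0492]
tcp_rot: [-3.141, 0.001, 2.96]
wrist_force: [-0.2, -0.3, 4.5]
grip_width: 0.427
finger_force: 35.7
t 24.9 pos [ 0.4497 -0.1185  0.0492] yaw 169.61 w 0.427 F 35.7 shift [ 0.0008  0.0004 -0.    ]
```

Contact with the floor. I'll open, rise and back off towards the free space on the left, then check.

```bash
python3 -m pendant '[[[0,0,0],0,0.06],[[0,0,0],0,0.0854],[[0,0,0],0,0.0854],[[0,0,0],0,0.0854],[[0,0,-0.015],0,0.0854],[[0,0,-0.035],0,0.0854],[[0,0,-0.045],0,0.0854],[[0,0,-0.04],0,0.0854]]' 30
python3 -m pendant '[[[0,0.02,-0.02],0,0.0854],[[0,0.03,0],0,0.0854],[[0,0.04,0],0,0.0854],[[0,0.04,0],0,0.0854],[[0,0.04,0],0,0.0854],[[0,0.03,0],0,0.0854],[[0,0.015,0],0,0.0854],[[0,0,0],0,0.0854]]' 30
python3 - <<'E'
from plant import *
from h import *
c=capture("top");P=cloud(c).reshape(-1,3)
for x,y in((.6545,-.1615),(.586,-.147),(.5175,-.133),(.449,-.118)):
    q=P[(P[:,2]>.085)&(P[:,2]<.13)&(np.hypot(P[:,0]-x,P[:,1]-y)<.035)];print(len(q),(q.min(0)+q.max(0))/2,q.max(0))
a=cv2.resize(c["image"][140:335,325:425,::-1],None,fx=3,fy=3)
b=cv2.resize(capture("scene")["image"][210:340,290:450,::-1],None,fx=3,fy=3)
b=cv2.copyMakeBorder(b,0,a.shape[0]-b.shape[0],0,0,cv2.BORDER_CONSTANT)
cv2.imwrite("pics/fin.png",np.hstack([a,b]))
E
```

```text
t: 25.7
position: [0.4492, -0.1183, 0.1855]
tcp_rot: [-3.142, -0.0, 2.96]
wrist_force: [1.9, -1.0, 0.7]
grip_width: 1.0
finger_force: 0.0
t: 26.5
position: [0.4883, 0.0943, 0.2037]
tcp_rot: [3.142, -0.0, 2.963]
wrist_force: [0.2, -0.4, -0.1]
grip_width: 1.001
finger_force: 0.0
559 [ 0.65171687 -0.15929231  0.09370326] [ 0.67393045 -0.13677033  0.10239042]
617 [ 0.58518921 -0.14715966  0.10273559] [ 0.6065815  -0.12516548  0.12023931]
630 [ 0.51526302 -0.13236098  0.10304158] [ 0.53746997 -0.1105437   0.1210755 ]
326 [ 0.44828275 -0.11826326  0.09470614] [ 0.46518685 -0.10139755  0.10311633]
```

View pics/fin.png

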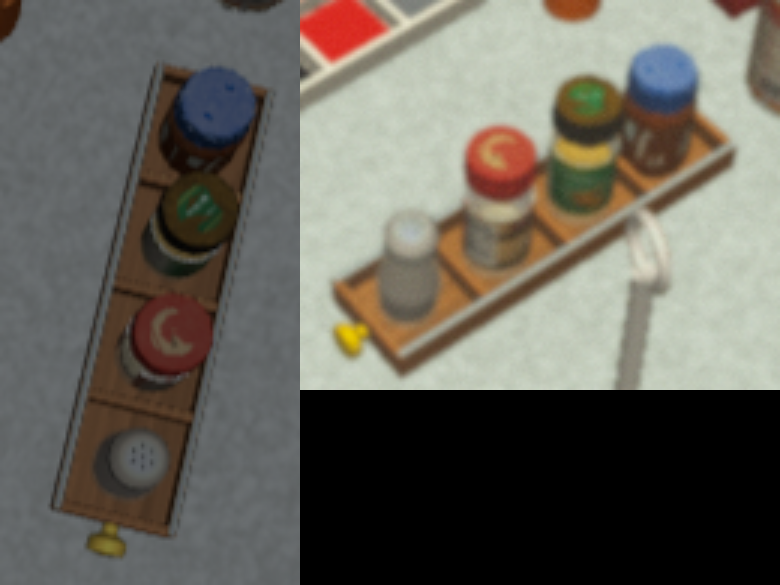

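All four stand upright in the wooden rack. From the yellow knob the order is grey, red, black, blue, as on the white rack.

```bash
python3 -c "
from plant import *
print(finish_job())"
```

```text
the job is handed in; nothing more can be done
None
```

The job is handed in: all four stand upright in the wooden rack, in the order shaker, red, black, blue from its yellow knob (final camera check), with about 26.5 s of the 109 s used.

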